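Scan the label of the bolted flange at the fitting bench

ROBOT

A 6-joint arm with a two-finger parallel gripper is mounted at the origin on the work surface. World frame = base frame: x ahead of the robot, y to its left, z up, the work surface at z = 0. Lengths are in mm, angles in rad, forces in N, time in s.
With the tool pointing down it reaches from about 275 to 975 mm from the base axis. Payload 8.4 kg.
Tool frame: the origin (TCP) lies between the finger pads; the fingertips stand 22 mm ahead of it and the grasp point (between the pads) lies 3 mm ahead of it; z points along the fingers, y is the direction in which the jaws open and shut (so a half turn about z gives the same grasp; the last joint's range is limited). The gripper opens to 92 mm and grips with 3 to 60 N. Pads are 20 mm wide; open, the fingers measure 128 mm over their backs; the gripper's body (75 mm by 189 mm) begins 69 mm behind the grasp point.
Start: joints at [-1.306, 0.353, 1.633, -0, 1.155, -0.002], TCP at [164.777, -602.89, 236.583] pointing down, gripper open.
Joint ranges: [-2.63, 2.63], [-0.92, 2.1], [0.06, 2.66], [-1.3, 4.44], [0, 2.69], [-3.02, 3.02]. Speed limits (rad/s): [2.22, 2.22, 2.79, 3.14, 3.14, 3.14].

INTERFACE

Orientations are given as a 3x3 rotation matrix whose columns are the frame's x, y, z axes.
In Python, from cell import telemetry, get_image, ticket, spot_in, regions_of gives the robot as it stands.
- The arm moves only by the tool move_arm, never from a script. Its argument "motion" is a list that holds one entry, the list of rows, each a list of 7 numbers: the shift along the tool's x, y, z in units of 25 mm (1.0 is 25 mm), then the turn, a rotation vector about the tool's x, y, z in units of 6 degrees (1.0 is 6 degrees), then the opening, from 0 (shut) to 1 (fully open). In form: [[[tx, ty, tz, rx, ry, rz, hand], ...]]. A call has 1 to 20 rows; each row is the pose to reach, as a shift and turn from the pose commanded when the call began, along the tool's axes at that moment; what a row does not reach only later rows make up. A row lasts 1/12 s, in which the tool goes at most 41.7 mm and 7.16 degrees, less where a joint would pass 70% of its speed; a pose out of reach is approached as far as the arm can. A call with a gripper value outside its range is refused whole. The fingers move at their own pace and stop on an object; "squeeze" is the grip in N (left out, the last holds). Time passes only in rows, so rows that repeat a pose let the fingers close. It gives the time, the measured TCP pose, the force and the opening at its end, in the units of the state.
- telemetry.get_state(): the state, without advancing time (a new reading comes with each control period).
- get_image(name): name is "side" or "top" or "wrist"; returns a dict with "img" (400x640x3 uint8, red, green, blue), "intrinsics" (3x3 intrinsics, pixels), "k1" (the pictures are not rectified: a ray, as slopes to the right and down, at radius r is drawn at 1 + k1 r^2 times it, then the intrinsics apply), "rvec" (rotation vector, rad) and "tvec" (3), from world to camera coordinates, as OpenCV has them. Camera axes: x right, y down, z forward; pixel columns grow to the right and rows downward; lengths in mm; the calibration is good to about 2 mm. A picture is of the moment at which its call begins. There is no depth.
- ticket.hand_in(): hands the job in, once; it reports no verdict.
Trained networks look in a picture, given as the dict that the camera call returned (one of the last four; its "shot" number tells which), for a name from the list of things; names that differ only in an ending like _2 or _b are one class to them, and where a whole thing is asked for, a point or a joint stands for the part that bears it (a point fixed in the world has none). Each returns a list of dicts, best first, with "p" (0 to 1); they miss things now and then, are a little off and sometimes report something else, mostly with a low value. They report only what shows in the picture. A call takes as long as a camera call. They do not tell look-alikes from the thing itself.
- spot_in(picture, thing): "point" ([column, row] in pixels, amid what is visible of it).
- regions_of(picture, thing): "mask" (400x640 bool, what is visible of it) and "point" ([column, row] in pixels, amid what is visible of it).
The state is a dict: "clock": time; "joints": joint angles; "qvel": joint speeds; "tau": joint torques, N m; "ee_pos": TCP position; "eef_rot": TCP orientation; "wrist_force": force on the tool from outside, world axes, zero at the start; "ft_torque": the same for the moment, N m; "width": finger opening in mm.
Only numpy, scipy, OpenCV 4.12 (cv2) and the standard library are available. Lean on these libraries where they do the work, as an engineer would, in place of code of your own. Each camera call takes 0.05 s, during which the arm holds its last target.

TASK

Take the hand scanner from its rubber mat and read the paper label of the flange with the five upright bolts: hold the scanner level with the window under its head straight above that label, about 8 cm over it, and keep it still there for at least a full second. Do not read the label of the flange without bolts, and leave both flanges where they lie. Then set the scanner gently back down on its mat, standing on its feet as it was.

Things in the scene. Friction and masses are not known exactly. Their poses are not given: they have to be found in the camera images.
- scanner: Grey hand scanner, about 300 g, upright on two feet. Origin: centre of the window in the head's underside; x forward (handle to head), z up; window looks along -z. In mm: head 50 x 54 x 50 high, x -25 to 25; handle 32 wide (y), flat-sided, x -130 to -25, z 34 to 60, free below, grip across y at x = -78 (centre of mass); rear foot 26 x 40 x 50 high, x -156 to -130.
- bolted_flange: The flange to read: dark steel disc 100 mm across, 30 mm thick, flat on the bench, with five bolts standing up on a 39 mm radius, their 15 mm heads reaching 60 mm above the bench. Loose, 1.9 kg. White barred paper label, 36 x 36 mm, at the centre of its upper face, 30 mm above the origin. Origin: centre of the underside, z up.
- plain_flange: The flange to leave alone: same disc (100 mm across, 30 mm thick) with the same label, but five flat bolt holes and no bolts. Either flange may be the nearer. Origin: centre of the underside, z up. Loose, 1.7 kg.
- mat: Flat black rubber mat, 260 (x) x 130 (y) x 6 mm, fixed to the bench; the scanner's place. Origin: centre of its underside, its top is 6 mm higher. On the bench beyond about x = 0.76 m lie a bush, a micrometer and a red rod, all lower than 45 mm.
Mind the look-alikes: they are no part of the job. What is shaped like the bolted_flange but green, pink or red is not meant.

How it is judged:
By the outcome, as a careful person would: the job done as asked, in the order asked, and still so for the second after the job is handed in, with the robot touching nothing.
It also fails if it takes over 50 s, if anything falls off the work surface, if the arm or the gripper's body presses on something with over 40 N, if the wrist force passes 120 N, or if a joint passes its speed limit or range.

## Working session

There is one attempt and no reset: what is moved stays moved. The work goes in short steps, Python scripts to look and compute and a tool call to move; the robot and the scene stay as the last step left them, time stands still between calls to the robot, and variables do not carry over. Pictures are saved under pics/ and viewed, and the job is handed in when it is done.

Besides the shell and the picture viewer there is one more tool, called after "Call:" as name([rows], argument=value, ...), one row to a line, values as JSON. move_arm: Moves the arm, as the interface text tells. Its arguments: {"type":"object","properties":{"motion":{"type":"array"},"squeeze":{"type":"number"}},"required":["motion"]}

```bash
mkdir -p pics; ls
cat > h.py <<'E'
import numpy as np, cv2, pickle
from cell import telemetry, get_image, ticket, spot_in, regions_of
def save(p,n): cv2.imwrite('pics/'+n, cv2.cvtColor(p['img'],cv2.COLOR_RGB2BGR))
def dist(p): return np.array([p['k1'],0,0,0,0],float)
def ray(p,uv):
    K=np.array(p['intrinsics'],float)
    n=cv2.undistortPoints(np.array([[uv]],float),K,dist(p))[0,0]
    R=cv2.Rodrigues(np.array(p['rvec'],float))[0]; t=np.array(p['tvec'],float).ravel()
    return -R.T@t, R.T@np.array([n[0],n[1],1.])
def onz(p,uv,z):
    c,d=ray(p,uv); return c+d*(z-c[2])/d[2]
def proj(p,X):
    return cv2.projectPoints(np.array(X,float).reshape(-1,3),np.array(p['rvec'],float),np.array(p['tvec'],float),np.array(p['intrinsics'],float),dist(p))[0].reshape(-1,2)
E
python3 - <<'E'
from h import *
np.set_printoptions(suppress=True,precision=1)
s=telemetry.get_state(); print(s)
for n in ['top','side','wrist']:
    p=get_image(n); save(p,n+'0.png')
    print(n,p['k1'],ray(p,(320,200)))
    for th in ['scanner','bolted_flange','plain_flange','mat']:
        for r in spot_in(p,th): print(n,th,r['p'],r['point'],onz(p,r['point'],30))
E
```

```text
pics
{'clock': 0.0, 'joints': array([-1.3,  0.4,  1.6,  0. ,  1.2, -0. ]), 'qvel': array([ 0., -0., -0.,  0.,  0., -0.]), 'tau': array([ -0. , -59.4, -33.4,   0.1,   0. ,  -0. ]), 'ee_pos': array([ 164.7, -602.4,  235.9]), 'eef_rot': array([[ 1. ,  0.3, -0. ],
       [ 0.3, -1. ,  0. ],
       [ 0. , -0. , -1. ]]), 'wrist_force': array([-0.3,  0.9,  0.4]), 'ft_torque': array([ 0. , -0.1,  0. ]), 'width': 91.95611959050466}
top -0.09450112684620357 (array([455.2,  72. , 963.5]), array([ 0.,  0., -1.]))
top scanner 0.97 [444.8, 164.7] [ 575.2 -209.2   30. ]
top bolted_flange 0.96 [238.0, 259.0] [348.1 256.1  30. ]
top bolted_flange 0.93 [239.0, 187.3] [510.1 259.5  30. ]
top bolted_flange 0.72 [309.4, 185.7] [518.1  99.7  30. ]
top bolted_flange 0.64 [175.4, 154.2] [582.3 410.2  30. ]
top bolted_flange 0.27 [453.0, 167.9] [ 568.4 -228.5   30. ]
top plain_flange 0.55 [297.1, 118.1] [672.5 132.5  30. ]
top mat 0.95 [453.7, 171.1] [ 561.1 -230.2   30. ]
side -0.086024579745512 (array([-21. , 752.9, 825.9]), array([ 0.5, -0.6, -0.7]))
side scanner 0.93 [371.8, 144.9] [ 575.5 -209.9   30. ]
side bolted_flange 0.89 [332.9, 284.1] [344.6 275.   30. ]
side bolted_flange 0.76 [280.3, 248.4] [505.2 271.3  30. ]
side bolted_flange 0.76 [323.4, 214.3] [499. 118.  30.]
side bolted_flange 0.63 [210.7, 276.2] [569.5 430.5  30. ]
side plain_flange 0.97 [270.9, 195.4] [653.5 149.7  30. ]
side plain_flange 0.36 [369.2, 147.5] [ 573.9 -193.8   30. ]
side mat 0.79 [375.5, 157.7] [ 530.3 -163.2   30. ]
wrist 0.014476571657002644 (array([ 233.6, -583.2,  385.5]), array([-0.2, -0.1, -1. ]))
```

View pics/top0.png

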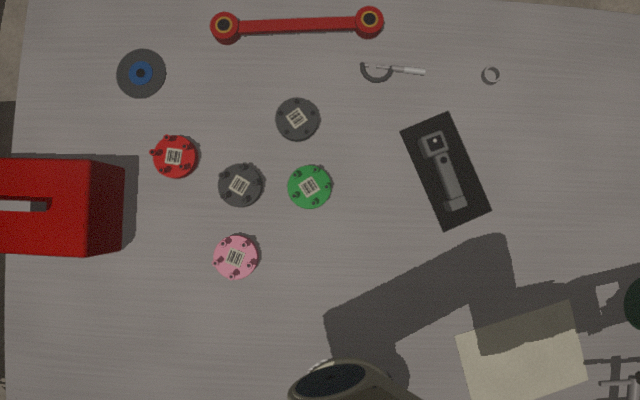

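View pics/side0.png

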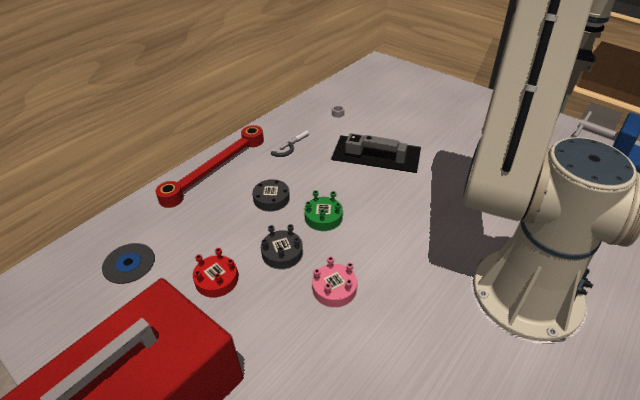

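Run:
```python
import cv2,numpy as np
a=cv2.imread('pics/top0.png');b=cv2.imread('pics/side0.png')
x=cv2.resize(a[90:310,140:350],None,fx=2.5,fy=2.5,interpolation=cv2.INTER_CUBIC)
cv2.imwrite('pics/c1.png',x)
x=cv2.resize(a[120:220,390:520],None,fx=6,fy=6,interpolation=cv2.INTER_CUBIC)
cv2.imwrite('pics/c2.png',x)
```

```text
(no output)
```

View pics/c1.png

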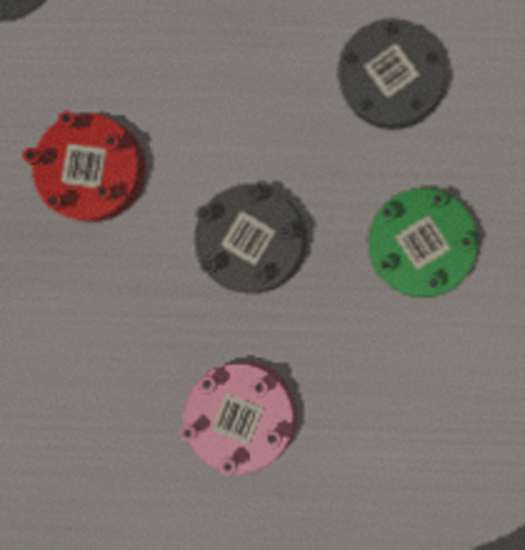

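View pics/c2.png

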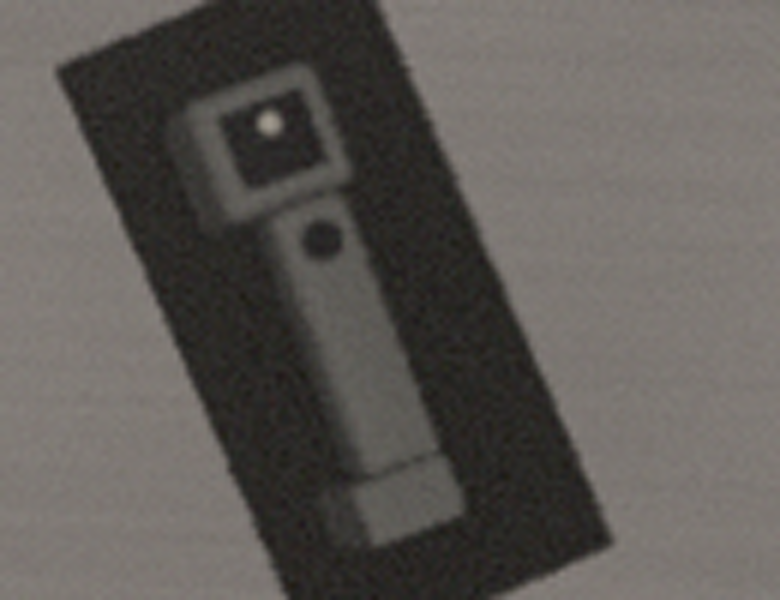

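Candidates in the top view: dark disc with bolts (239,187), plain dark disc (297,118), green (309,186), red (174,156) and pink (236,258). I choose the dark one with bolts at (239,187). The crop shows its five bolts and a label at about (240,185). The scanner lies at (445,165), head toward the top of the image.

Run:
```python
from h import *
np.set_printoptions(suppress=True,precision=1)
p=get_image('top');q=get_image('side')
# label by brightness near
for P,c in ((p,(239,186)),(q,(281,246))):
    r=regions_of(P,'bolted_flange')
    r=min(r,key=lambda r:np.hypot(*(np.array(r['point'])-c)))
    g=P['img'].min(2).astype(int)
    x0,y0=c; m=np.zeros(g.shape,bool); m[y0-14:y0+15,x0-14:x0+15]=1
    if P is q: m[:]=0; m[y0-11:y0+9,x0-11:x0+12]=1
    w=(m&(g>105)).astype(np.uint8); w=cv2.morphologyEx(w,cv2.MORPH_CLOSE,np.ones((5,5)))
    n,l,st,ce=cv2.connectedComponentsWithStats(w)
    for i in range(1,n):
        if st[i,4]>20: print('label',st[i],ce[i],onz(P,ce[i],30))
    ys,xs=np.nonzero(r['mask']); print('mask',r['p'],r['mask'].sum(),onz(P,(xs.mean(),ys.mean()),30))
# mat
pts=[(190,105),(310,65),(350,170),(228,225)]
print('head top', [onz(p,(u/6+390,v/6+120),60)[:2] for u,v in pts])
for c in [(360,478),(440,452),(465,510),(372,548)]:print('foot',onz(p,(c[0]/6+390,c[1]/6+120),56)[:2])
for c in [(275,215),(345,195),(440,452),(360,478)]:print('handle',onz(p,(c[0]/6+390,c[1]/6+120),66)[:2])
for c in [(448,112),(400,131),(491,211),(443,231)]:print('mat',onz(p,c,6)[:2])
```

```text
label [229 175  21  21 246] [238.7 184.7] [515.9 260.4  30. ]
mask 0.93 1593 [515.8 257.9  30. ]
label [272 238  19  14 158] [281.2 243.9] [513.3 259.5  30. ]
mask 0.69 1404 [504.1 268.5  30. ]
head top [array([ 630.6, -147.5]), array([ 647.3, -192.6]), array([ 608.3, -208. ]), array([ 586.2, -162.1])]
foot [ 494.1 -214. ]
foot [ 504.5 -244.3]
foot [ 483.2 -254. ]
foot [ 468.3 -218.9]
handle [ 589.6 -178.1]
handle [ 597.9 -204.3]
handle [ 504.  -240.8]
handle [ 493.6 -210.9]
mat [ 704.8 -223.7]
mat [ 654.8 -108.8]
mat [ 472.  -329.2]
mat [ 422.5 -214.2]
```

```bash
cat >> h.py <<'E'
from scipy.spatial.transform import Rotation as Ro
def row(s,pos,yaw):
    R0=np.array(s['eef_rot']);p0=np.array(s['ee_pos'])
    c,sn=np.cos(np.radians(yaw)),np.sin(np.radians(yaw))
    R=np.array([[c,sn,0],[sn,-c,0],[0,0,-1.]])
    d=R0.T@(np.array(pos)-p0)/25; w=np.degrees(Ro.from_matrix(R0.T@R).as_rotvec())/6
    return np.round(np.r_[d,w],3)
E
python3 - <<'E'
from h import *
s=telemetry.get_state(); R=s['eef_rot']; print(np.degrees(np.arctan2(R[1,0],R[0,0])),s['clock'],s['ee_pos'])
print(row(s,(545,-206,200),22))
E
```

```text
15.284204312994644 0.95 [ 164.77187229 -602.90620124  236.62766828]
[ 1.8856e+01 -1.1306e+01  1.4650e+00  1.0000e-03 -0.0000e+00 -1.1190e+00]
```

Call:
move_arm([
  [[1.3,-0.8,0.1,0,0,-0.08,1],[2.6,-1.6,0.2,0,0,-0.16,1],[3.9,-2.4,0.3,0,0,-0.24,1],[5.2,-3.2,0.4,0,0,-0.32,1],[6.5,-3.9,0.5,0,0,-0.4,1],[7.8,-4.7,0.6,0,0,-0.48,1],[9.1,-5.5,0.7,0,0,-0.56,1],[10.4,-6.3,0.8,0,0,-0.64,1],[11.7,-7.0,0.9,0,0,-0.72,1],[13.0,-7.8,1.0,0,0,-0.8,1],[14.3,-8.6,1.1,0,0,-0.88,1],[15.6,-9.4,1.2,0,0,-0.95,1],[16.9,-10.1,1.3,0,0,-1.02,1],[18.0,-10.8,1.4,0,0,-1.08,1],[18.6,-11.15,1.46,0,0,-1.12,1],[18.86,-11.3,1.46,0,0,-1.12,1],[18.86,-11.3,1.46,0,0,-1.12,1],[18.86,-11.3,1.46,0,0,-1.12,1]],
])

```text
clock: 2.45
ee_pos: [544.7, -206.4, 200.0]
eef_rot: [[0.927, 0.375, -0.001], [0.375, -0.927, -0.0], [-0.001, 0.0, -1.0]]
wrist_force: [-0.1, 0.6, -0.8]
width: 92.0
```

Run:
```python
from h import *
np.set_printoptions(suppress=True,precision=2)
p=get_image('wrist');save(p,'w1.png');t=get_image('top');save(t,'t1.png')
pickle.dump(p,open('w1.pkl','wb'))
s=telemetry.get_state();print(s['ee_pos'],s['clock'],ray(p,(320,200)))
for r in regions_of(p,'scanner'):
    print(r['p'],r['point'],cv2.minAreaRect(np.argwhere(r['mask'])[:,::-1].astype(np.float32)))
```

```text
[ 544.29 -207.08  200.2 ] 2.55 (array([ 610.91, -178.72,  348.97]), array([-0.23, -0.11, -0.97]))
0.73 [315.9, 161.3] ((318.5, 175.0), (164.0, 53.0), 90.0)
```

View pics/w1.png

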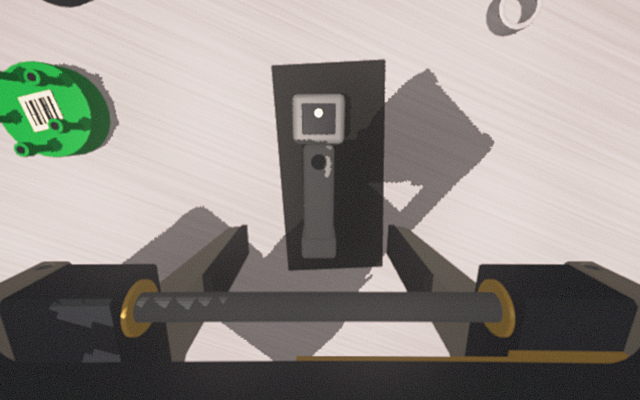

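Run:
```python
import cv2,numpy as np
a=cv2.imread('pics/w1.png')[85:270,265:395]
a=cv2.convertScaleAbs(a,alpha=2)
cv2.imwrite('pics/c3.png',cv2.resize(a,None,fx=3.2,fy=3.2,interpolation=cv2.INTER_CUBIC))
```

```text
(no output)
```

View pics/c3.png

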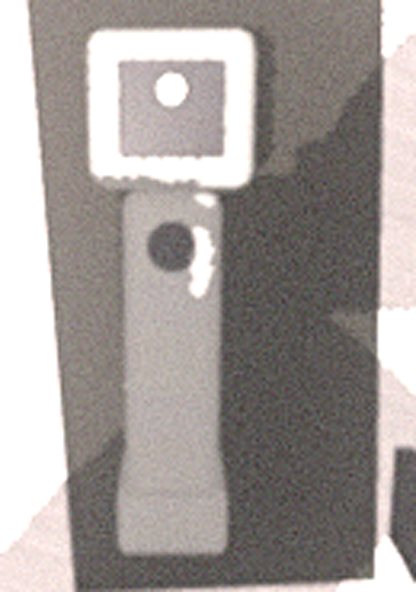

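Run:
```python
from h import *
np.set_printoptions(suppress=True,precision=1)
p=pickle.load(open('w1.pkl','rb'))
f=lambda u,v,z: onz(p,(u/3.2+265-.3,v/3.2+85-.3),z)[:2]
for z in(56,66,):
  a,b,c,d=f(88,28,z),f(254,28,z),f(254,188,z),f(88,188,z)
  print('head',z,np.linalg.norm(a-b),np.linalg.norm(a-d),(a+b+c+d)/4, np.degrees(np.arctan2(*((a+b-c-d)[::-1]))))
a,b,c,d=f(124,205,66),f(221,205,66),f(219,440,66),f(124,440,66)
m1,m2=(a+b)/2,(c+d)/2;print('handle',np.linalg.norm(a-b),np.linalg.norm(c-d),m1,m2,np.degrees(np.arctan2(*((m1-m2)[::-1]))))
a,b,c,d=f(118,495,56),f(228,495,56),f(228,553,56),f(118,553,56)
print('foot',np.linalg.norm(a-b),np.linalg.norm(a-d),(a+b+c+d)/4)
print([f(u,v,6) for u,v in((30,-15),(382,-75),(374,575),(78,590))], [onz(p,c,6)[:2] for c in((273,66),(384,60),(382,266),(289,269))])
```

```text
head 56 51.559949294798905 48.70717623195909 [ 618.  -176.7] 22.047796803438704
head 66 49.800045106593274 47.04464621362665 [ 617.8 -176.8] 22.04779680343875
handle 30.619516644171053 32.1597272944061 [ 591.3 -188. ] [ 518.5 -217.2] 21.824441298154785
foot 39.20554187276023 22.617173892674447 [ 485.7 -231.1]
[array([ 640. , -113.3]), array([ 705., -222.]), array([ 474.8, -328.5]), array([ 420.7, -213.7])] [array([ 653.4, -107.3]), array([ 706.1, -221.4]), array([ 472.8, -330. ]), array([ 420.8, -213.5])]
```

Call:
move_arm([
  [[0.04,0.01,1.0,0,0,0,1],[0.04,0.01,2.0,0,0,0,1],[0.04,0.01,3.0,0,0,0,1],[0.04,0.01,4.0,0,0,0,1],[0.04,0.01,4.8,0,0,0,1],[0.04,0.01,5.4,0,0,0,1],[0.04,0.01,5.7,0,0,0,1],[0.04,0.01,5.76,0,0,0,1],[0.04,0.01,5.76,0,0,0,1],[0.04,0.01,5.76,0,0,0,0.5],[0.04,0.01,5.76,0,0,0,0.3],[0.04,0.01,5.76,0,0,0,0.2],[0.04,0.01,5.76,0,0,0,0.2],[0.04,0.01,5.76,0,0,0,0.2],[0.04,0.01,5.76,0,0,0,0.2],[0.04,0.01,5.76,0,0,0,0.2],[0.04,0.01,5.76,0,0,0,0.2],[0.04,0.01,5.76,0,0,0,0.2]],
], squeeze=25)

```text
clock: 4.1
ee_pos: [546.1, -205.9, 56.1]
eef_rot: [[0.927, 0.375, -0.0], [0.375, -0.927, 0.0], [-0.0, -0.0, -1.0]]
wrist_force: [0.3, 0.5, 0.1]
width: 33.8
```

Run:
```python
from h import *
p=get_image('wrist');save(p,'w2.png');t=get_image('side');save(t,'s2.png')
s=telemetry.get_state();print(s)
```

```text
{'clock': 4.2, 'joints': array([-3.63198045e-01,  5.16098156e-01,  1.85226086e+00, -2.08975031e-04,
        7.72967106e-01,  8.23580839e-01]), 'qvel': array([-1.25959079e-03,  4.71793490e-04, -3.62231769e-05, -3.55018182e-05,
        1.44111228e-03, -8.59537547e-04]), 'tau': array([ 4.70368210e-01, -6.06495023e+01, -2.33107066e+01,  2.06789277e-01,
        1.36524020e-01, -4.08542866e-03]), 'ee_pos': array([ 546.25132462, -206.05539546,   56.09953857]), 'eef_rot': array([[ 9.27110936e-01,  3.74786971e-01,  1.97315736e-04],
       [ 3.74787010e-01, -9.27110912e-01, -2.31094173e-04],
       [ 9.63224865e-05,  2.88201310e-04, -9.99999954e-01]]), 'wrist_force': array([0.52415795, 0.27954507, 0.34128858]), 'ft_torque': array([-0.15714569, -0.03037845, -0.01094129]), 'width': 32.18674939807982}
```

View pics/w2.png

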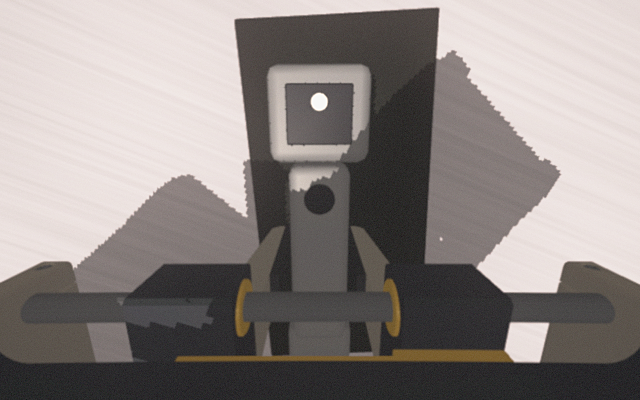

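View pics/s2.png

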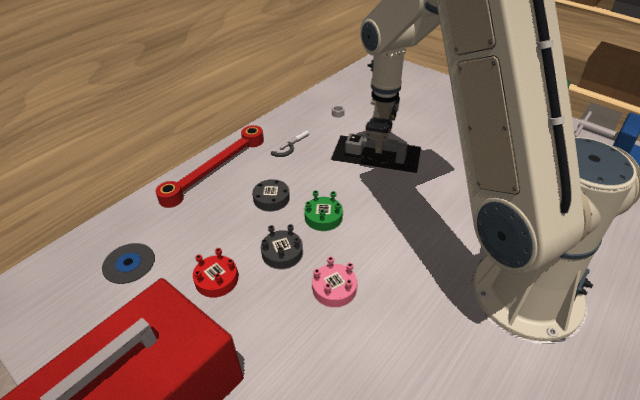

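Call:
move_arm([
  [[0,0,0,0,0,0,0.2],[0,0,0,0,0,0,0.2],[0,0,-0.1,0,0,0,0.2],[0,0,-0.4,0,0,0,0.2],[0,0,-0.9,0,0,0,0.2],[0,0,-1.5,0,0,0,0.2],[0,0,-2.2,0,0,0,0.2],[0,0,-2.9,0,0,0,0.2],[0,0,-3.6,0,0,0,0.2],[0,0,-4.3,0,0,0,0.2],[0,0,-4.8,0,0,0,0.2],[0,0,-5.1,0,0,0,0.2],[0,0,-5.2,0,0,0,0.2],[0,0,-5.2,0,0,0,0.2]],
])

```text
clock: 5.37
ee_pos: [546.2, -205.9, 186.6]
eef_rot: [[0.927, 0.375, 0.001], [0.375, -0.927, -0.0], [0.001, 0.0, -1.0]]
wrist_force: [1.1, -0.4, -3.8]
width: 32.0
```

Run:
```python
from h import *
p=get_image('wrist');save(p,'w3.png');t=get_image('side');save(t,'s3.png')
cv2.imwrite('pics/s3c.png',cv2.resize(cv2.imread('pics/s3.png')[60:220,300:460],None,fx=3.5,fy=3.5))
s=telemetry.get_state();print(s['width'],s['wrist_force'],s['ft_torque'],s['ee_pos'])
```

```text
32.0277217464804 [-0.00850948  0.52362708 -3.66628474] [-0.02099505  0.01449397 -0.00096371] [ 545.5899405  -205.73960788  185.30565502]
```

View pics/w3.png

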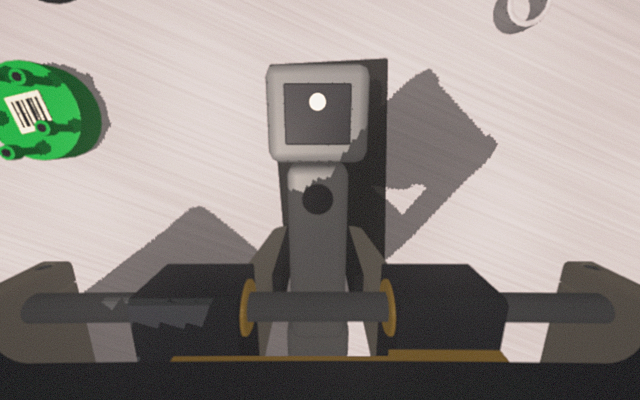

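View pics/s3c.png

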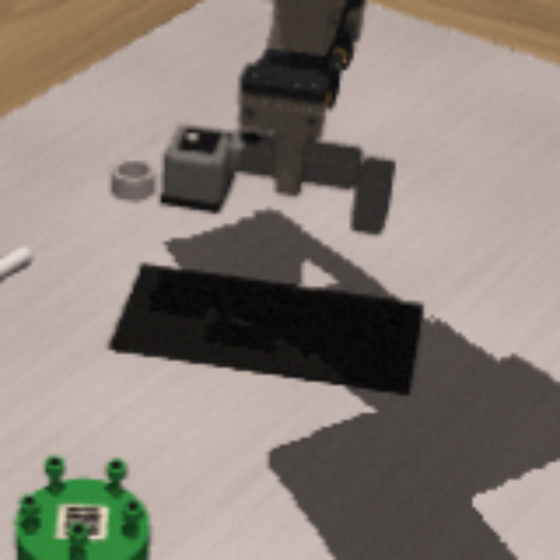

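Lifted level, with the head unchanged in the wrist view: (268–370, 65–162). Next is the transit to above the dark bolted flange.

Call:
move_arm([
  [[0.03,-0.2,0,0,0,0,0.2],[0.11,-0.7,0,0,0,0,0.2],[0.23,-1.5,0,0,0,0,0.2],[0.38,-2.5,0,0,0,0,0.2],[0.55,-3.6,0,0,0,0,0.2],[0.74,-4.8,0,0,0,0,0.2],[0.92,-6.0,0,0,0,0,0.2],[1.1,-7.2,0,0,0,0,0.2],[1.29,-8.4,0,0,0,0,0.2],[1.47,-9.6,0,0,0,0,0.2],[1.65,-10.8,0,0,0,0,0.2],[1.84,-12.0,0,0,0,0,0.2],[2.02,-13.2,0,0,0,0,0.2],[2.21,-14.4,0,0,0,0,0.2],[2.37,-15.5,0,0,0,0,0.2],[2.53,-16.5,0,0,0,0,0.2],[2.64,-17.2,0,0,0,0,0.2],[2.7,-17.6,0,0,0,0,0.2],[2.72,-17.76,0,0,0,0,0.2],[2.72,-17.76,0,0,0,0,0.2]],
])

```text
clock: 7.13
ee_pos: [442.1, 231.6, 185.8]
eef_rot: [[0.927, 0.376, -0.001], [0.376, -0.927, -0.0], [-0.001, 0.0, -1.0]]
wrist_force: [-0.0, -0.8, -3.3]
width: 31.5
```

Run:
```python
from h import *
np.set_printoptions(suppress=True,precision=1)
p=get_image('top');save(p,'t4.png');w=get_image('wrist');save(w,'w4.png')
pickle.dump((p,w),open('4.pkl','wb'))
s=telemetry.get_state();print(s['width'],s['wrist_force'],s['ee_pos'],row(s,(442.6,231,160),22))
a=cv2.convertScaleAbs(cv2.imread('pics/t4.png')[110:270,150:330],alpha=1.5)
cv2.imwrite('pics/t4c.png',cv2.resize(a,None,fx=3.5,fy=3.5,interpolation=cv2.INTER_CUBIC))
```

```text
32.1093485093655 [ 0.4 -0.7 -4.5] [442.6 230.5 185.9] [ 0. -0.  1.  0.  0.  0.]
```

View pics/t4c.png

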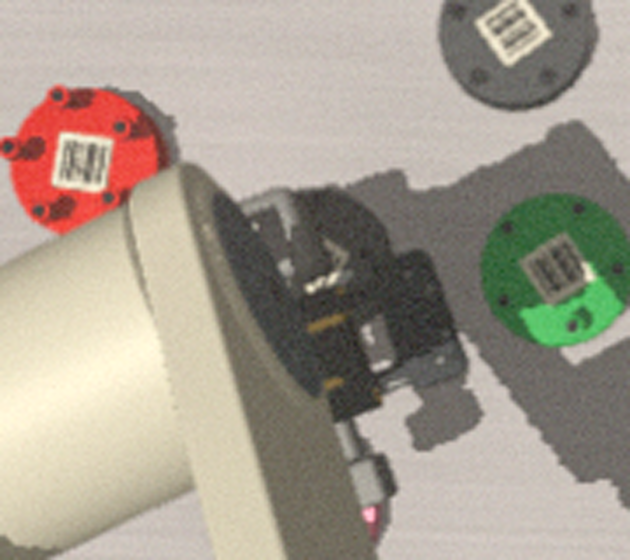

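View pics/w4.png

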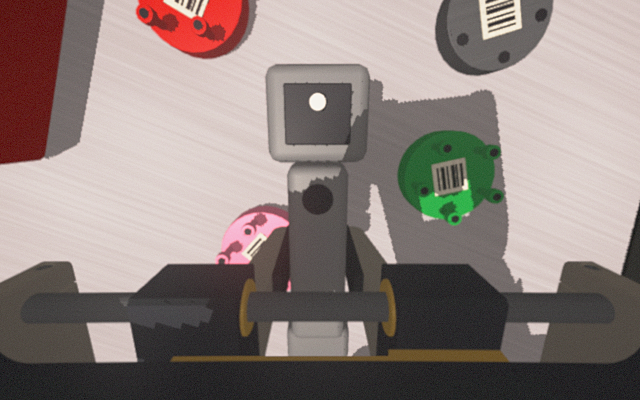

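Call:
move_arm([
  [[0,0,0.15,0,0,0,0.2],[0,0,0.4,0,0,0,0.2],[0,0,0.7,0,0,0,0.2],[0,0,0.93,0,0,0,0.2],[0,0,1.04,0,0,0,0.2],[0,0,1.04,0,0,0,0.2],[0,0,1.04,0,0,0,0.2],[0,0,1.04,0,0,0,0.2],[0,0,1.04,0,0,0,0.2],[0,0,1.04,0,0,0,0.2],[0,0,1.04,0,0,0,0.2],[0,0,1.04,0,0,0,0.2],[0,0,1.04,0,0,0,0.2],[0,0,1.04,0,0,0,0.2],[0,0,1.04,0,0,0,0.2],[0,0,1.04,0,0,0,0.2],[0,0,1.04,0,0,0,0.2],[0,0,1.04,0,0,0,0.2],[0,0,1.04,0,0,0,0.2],[0,0,1.04,0,0,0,0.2]],
])

```text
clock: 8.9
ee_pos: [442.8, 231.2, 160.1]
eef_rot: [[0.927, 0.375, 0.0], [0.375, -0.927, 0.0], [0.0, -0.0, -1.0]]
wrist_force: [0.6, 0.6, -4.2]
width: 31.7
```

Run:
```python
from h import *
np.set_printoptions(suppress=True,precision=1)
p=get_image('side');save(p,'s5.png');w=get_image('wrist');save(w,'w5.png')
s=telemetry.get_state();print(s['width'],s['wrist_force'],s['ee_pos'],s['clock'])
c,sn=np.cos(np.radians(22)),np.sin(np.radians(22))
o=np.array([514.6,260,110])
def sc(x,y,z): return o+np.array([c*x-sn*y,sn*x+c*y,z])
im=cv2.imread('pics/s5.png'); 
for X in [sc(x,y,z) for x in(-25,25) for y in(-27,27) for z in(0,50)]: 
    u=proj(p,X)[0]; cv2.circle(im,(int(u[0]),int(u[1])),1,(0,0,255),-1)
u=proj(p,(514.6,260,30))[0]; cv2.circle(im,(int(u[0]),int(u[1])),1,(0,255,0),-1)
cv2.imwrite('pics/s5c.png',cv2.resize(im[130:330,200:400],None,fx=3,fy=3,interpolation=cv2.INTER_CUBIC))
```

```text
31.35400394182264 [ 0.3  1.  -3.5] [442.8 231.2 160.1] 9.0
```

View pics/s5c.png

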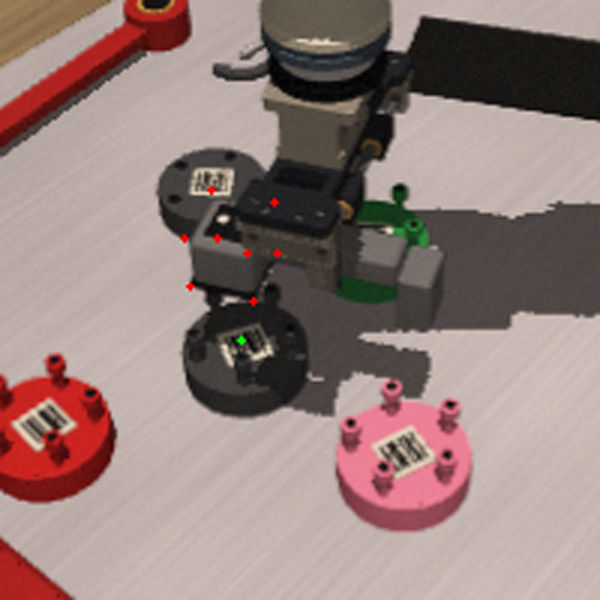

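Run:
```python
from h import *
im=cv2.imread('pics/s5.png')
im=cv2.convertScaleAbs(im[185:275,250:340],alpha=1.6)
cv2.imwrite('pics/s5d.png',cv2.resize(im,None,fx=6.6,fy=6.6,interpolation=cv2.INTER_CUBIC))
```

```text
(no output)
```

View pics/s5d.png

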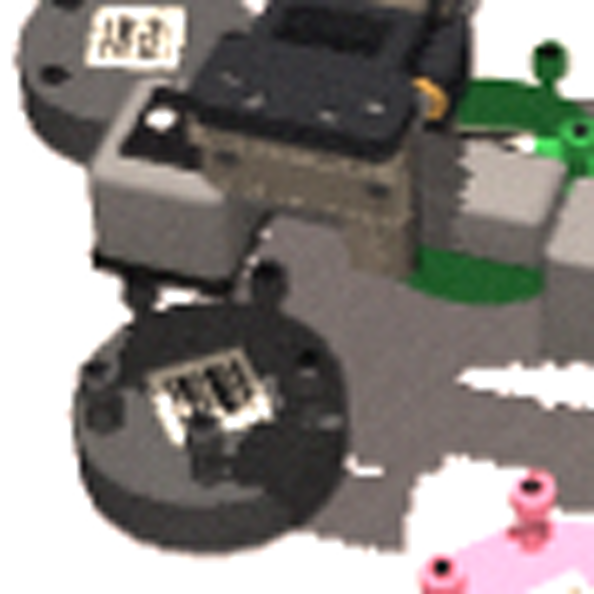

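Run:
```python
import cv2,numpy as np
a=cv2.imread('pics/top0.png')[160:212,213:265];b=cv2.imread('pics/side0.png')[220:272,256:308]
x=np.hstack([cv2.resize(cv2.convertScaleAbs(i,alpha=1.5),None,fx=7.5,fy=7.5,interpolation=cv2.INTER_CUBIC) for i in(a,b)])
cv2.imwrite('pics/lab.png',x)
```

```text
(no output)
```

View pics/lab.png

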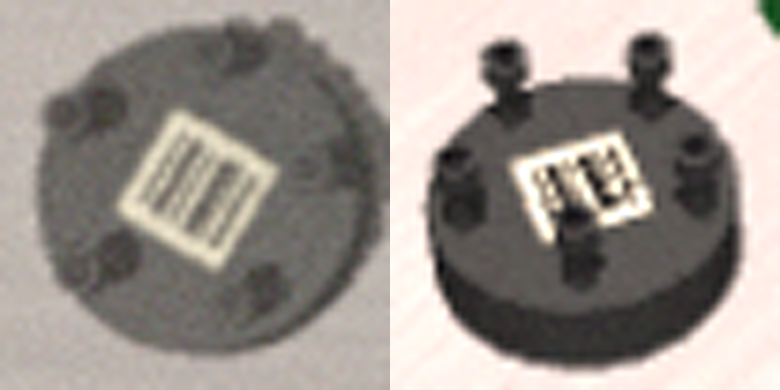

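The head's lower corners in the side view are within about 1 px of the prediction, and the label centre is under it to about 3 mm. I'll hold one more second and then go back.

Call:
move_arm([
  [[0,0,0,0,0,0,0.2],[0,0,0,0,0,0,0.2],[0,0,0,0,0,0,0.2],[0,0,0,0,0,0,0.2],[0,0,0,0,0,0,0.2],[0,0,0,0,0,0,0.2],[0,0,0,0,0,0,0.2],[0,0,0,0,0,0,0.2],[0,0,0,0,0,0,0.2],[0,0,0,0,0,0,0.2],[0,0,0,0,0,0,0.2],[0,0,0,0,0,0,0.2],[0,0,0,0,0,0,0.2],[0,0,-0.15,0,0,0,0.2],[0,0,-0.4,0,0,0,0.2],[0,0,-0.7,0,0,0,0.2],[0,0,-0.93,0,0,0,0.2],[0,0,-1.04,0,0,0,0.2],[0,0,-1.04,0,0,0,0.2]],
])

```text
clock: 10.58
ee_pos: [443.4, 231.5, 187.2]
eef_rot: [[0.927, 0.375, 0.002], [0.375, -0.927, 0.001], [0.002, -0.0, -1.0]]
wrist_force: [0.2, -0.1, -5.4]
width: 31.7
```

Call:
move_arm([
  [[-0.03,0.2,0,0,0,0,0.2],[-0.11,0.7,0,0,0,0,0.2],[-0.23,1.5,0,0,0,0,0.2],[-0.38,2.5,0,0,0,0,0.2],[-0.55,3.6,0,0,0,0,0.2],[-0.74,4.8,0,0,0,0,0.2],[-0.92,6.0,0,0,0,0,0.2],[-1.1,7.2,0,0,0,0,0.2],[-1.29,8.4,0,0,0,0,0.2],[-1.47,9.6,0,0,0,0,0.2],[-1.65,10.8,0,0,0,0,0.2],[-1.84,12.0,0,0,0,0,0.2],[-2.02,13.2,0,0,0,0,0.2],[-2.21,14.4,0,0,0,0,0.2],[-2.37,15.5,0,0,0,0,0.2],[-2.53,16.5,0,0,0,0,0.2],[-2.64,17.2,0,0,0,0,0.2],[-2.7,17.6,0,0,0,0,0.2],[-2.72,17.76,0,0,0,0,0.2],[-2.72,17.76,0,0,0,0,0.2]],
])

```text
clock: 12.25
ee_pos: [545.7, -206.6, 185.7]
eef_rot: [[0.928, 0.374, -0.001], [0.374, -0.928, 0.0], [-0.001, -0.001, -1.0]]
wrist_force: [-0.4, -0.0, -3.8]
width: 32.0
```

Run:
```python
from h import *
w=get_image('wrist');save(w,'w6.png')
s=telemetry.get_state();print(s['width'],s['wrist_force'],s['ee_pos'],s['clock'],row(s,(546,-206,56),22))
```

```text
32.133377689700055 [-0.3818154  -0.45216785 -4.37674934] [ 545.52595369 -205.79051736  185.69882263] 12.3 [ 1.800e-02  1.900e-02  5.188e+00 -9.000e-03  6.000e-03 -4.000e-03]
```

View pics/w6.png

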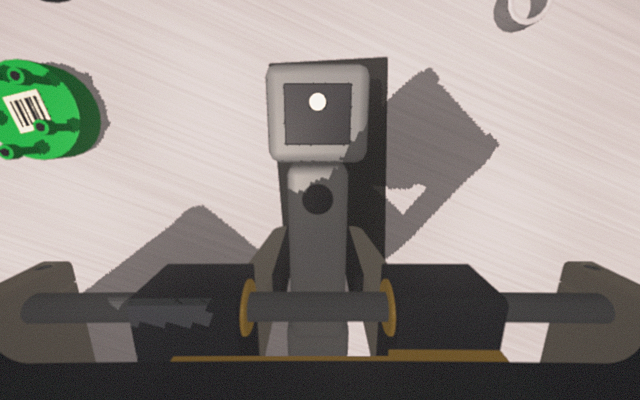

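The view matches the one at lift-off (head 268–370, 65–162), so the grip hasn't slipped. I'll lower slowly.

Call:
move_arm([
  [[0,0,0.3,0,0,0,0.2],[0,0,0.8,0,0,0,0.2],[0,0,1.5,0,0,0,0.2],[0,0,2.2,0,0,0,0.2],[0,0,2.9,0,0,0,0.2],[0,0,3.5,0,0,0,0.2],[0,0,4.0,0,0,0,0.2],[0,0,4.4,0,0,0,0.2],[0,0,4.65,0,0,0,0.2],[0,0,4.8,0,0,0,0.2],[0,0,4.9,0,0,0,0.2],[0,0,4.97,0,0,0,0.2],[0,0,5.03,0,0,0,0.2],[0,0,5.08,0,0,0,0.2],[0,0,5.12,0,0,0,0.2],[0,0,5.16,0,0,0,0.2],[0,0,5.18,0,0,0,0.2],[0,0,5.18,0,0,0,0.2],[0,0,5.18,0,0,0,0.2]],
])

```text
clock: 13.88
ee_pos: [546.2, -205.9, 56.7]
eef_rot: [[0.927, 0.375, 0.0], [0.375, -0.927, -0.0], [0.0, 0.0, -1.0]]
wrist_force: [-0.2, 0.1, -3.5]
width: 31.6
```

Run:
```python
from h import *
for _ in range(3):
    w=get_image('wrist');s=telemetry.get_state();print(s['width'],s['wrist_force'],s['ft_torque'],s['ee_pos'],s['clock'])
```

```text
32.078338115265765 [ 0.63845974  0.89715287 -2.68182039] [-0.0526139  -0.02546214 -0.02436906] [ 546.17603918 -205.94686135   56.65030373] 13.9333
32.23077835973715 [-1.36587837  0.24022628 -2.51627581] [0.00196266 0.01204019 0.01885391] [ 546.1677247  -205.96549621   56.65735705] 13.9833
31.433730720491916 [-0.18093477  0.56816589 -4.04753396] [-0.00848078  0.00607271 -0.03064964] [ 546.19026628 -205.94327366   56.66718751] 14.0333
```

Call:
move_arm([
  [[0,0,0.01,0,0,0,0.2],[0,0,0.02,0,0,0,0.2],[0,0,0.03,0,0,0,0.2],[0,0,0.03,0,0,0,0.2]],
])

```text
clock: 14.37
ee_pos: [546.2, -206.0, 56.1]
eef_rot: [[0.927, 0.375, 0.0], [0.375, -0.927, -0.0], [0.0, 0.0, -1.0]]
wrist_force: [-1.0, 0.5, 0.5]
width: 31.3
```

Run:
```python
from h import *
w=get_image('wrist');save(w,'w7.png');s=telemetry.get_state();print(s['width'],s['wrist_force'],s['ee_pos'],s['clock'])
```

```text
31.873699726843306 [ 0.13577687 -0.23864362  0.55985368] [ 546.19731955 -205.96512779   56.08042938] 14.4167
```

Contact: the vertical force went from −3.5 to about +0.5 N, at the original height. Releasing and retreating.

Call:
move_arm([
  [[0,0,0,0,0,0,0.4],[0,0,0,0,0,0,0.55],[0,0,0,0,0,0,0.75],[0,0,0,0,0,0,1],[0,0,0,0,0,0,1],[0,0,0,0,0,0,1],[0,0,0,0,0,0,1],[0,0,0,0,0,0,1],[0,0,-0.2,0,0,0,1],[0,0,-0.7,0,0,0,1],[0,0,-1.5,0,0,0,1],[0,0,-2.5,0,0,0,1],[0,0,-3.5,0,0,0,1],[0,0,-4.5,0,0,0,1],[0,0,-5.3,0,0,0,1],[0,0,-5.76,0,0,0,1],[0,0,-5.76,0,0,0,1],[0,0,-5.76,0,0,0,1]],
])

```text
clock: 15.92
ee_pos: [546.2, -206.0, 200.3]
eef_rot: [[0.927, 0.375, 0.001], [0.375, -0.927, -0.0], [0.001, 0.001, -1.0]]
wrist_force: [0.4, -0.0, -0.8]
width: 92.2
```

Run:
```python
from h import *
w=get_image('wrist');save(w,'w8.png');t=get_image('side');save(t,'s8.png');s=telemetry.get_state();print(s['width'],s['wrist_force'],s['ee_pos'],s['clock'])
d=cv2.absdiff(cv2.imread('pics/side0.png'),cv2.imread('pics/s8.png'))[170:310,180:365]
print((d.max(2)>60).sum())
```

```text
91.98816640865527 [-0.70157145 -0.68221187 -0.45148234] [ 545.37218249 -205.62039596  198.65150572] 16.0167
0
```

View pics/w8.png

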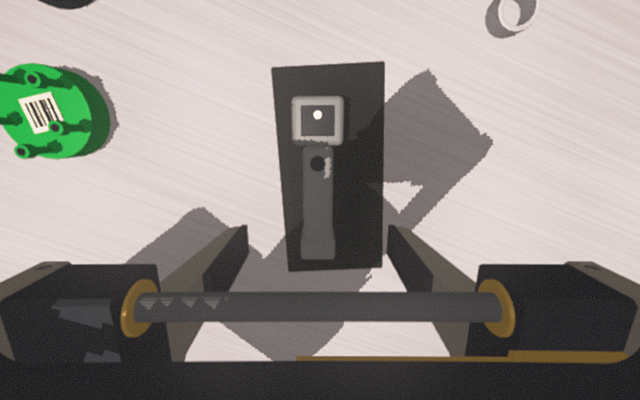

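View pics/s8.png

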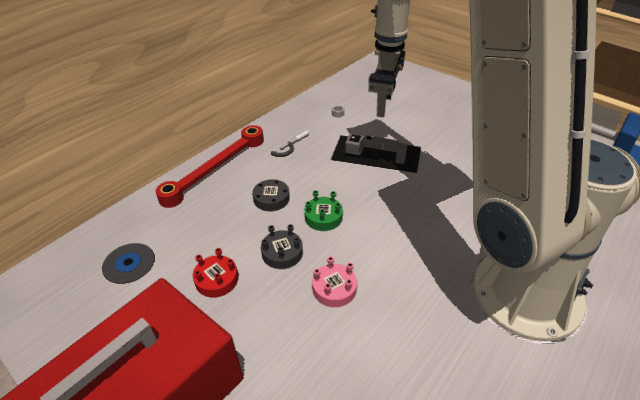

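The scanner is back on its mat (head 292–344, 95–145 in the wrist view, as before). The flanges haven't moved: the side-view difference there is 0 pixels. The gripper is clear.

```bash
python3 -c "
from cell import ticket
print(ticket.hand_in())"
```

```text
the job is handed in; nothing more can be done
None
```

I gripped the scanner by its handle and held it level with the window over the dark bolted flange's label, about 80 mm above it. It stayed still there for a little over 2 s. I then set it back on its mat at its original pose, released it and handed the job in at about 16 s.

**Scanner position:** The last wrist picture shows the scanner upright on the mat, within about 2 px of where it started. The vertical force at set-down was about 0.5 N.

**Flanges:** Comparing the side view before and after shows no change in the area of the flanges. The gripper is open and clear, about 145 mm above its grasp height.

**Disagreement in the checks:** During the hold, the side camera put the head 1–2 px (about 3–4 mm) off the label compared with my top and wrist estimates. I treated this as calibration error and left it uncorrected.

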